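# Snap the deckle onto the paper mould and keep it pressed

### The arm

A 6-joint arm with a two-finger parallel gripper is mounted at the origin on the work surface. World frame = base frame: x ahead of the robot, y to its left, z up, the work surface at z = 0. Lengths are in m, angles in rad, forces in N, time in s.
With the tool pointing down it reaches from about 0.25 to 0.725 m from the base axis. Payload 4 kg.
Tool frame: the origin (TCP) lies between the finger pads; the fingertips stand 8 mm ahead of it and the grasp point (between the pads) lies 11 mm behind it; z points along the fingers, y is the direction in which the jaws open and shut (so a half turn about z gives the same grasp; the last joint's range is limited). The gripper opens to 85 mm and grips with 20 to 120 N. Pads are 22 mm wide; open, the fingers measure 114 mm over their backs; the gripper's body (76 mm by 85 mm) begins 54 mm behind the grasp point. The pads swing forward as they close: fully open they stand 13 mm farther back than shut.
Start: joints at [1.146, 0.241, 0.005, 1.335, 0, 1.571], TCP at [0.206, 0.456, 0.209] pointing down, gripper open.
Joint ranges: [-2.72, 2.72], [-1.05, 1.87], [-1.09, 1.28], [-1.99, 2.15], [-1.42, 1.44], [-3.14, 3.14]. Speed limits (rad/s): [2.79, 2.79, 3.14, 3.14, 3.14, 3.14].

### API

Orientations are given as a unit quaternion [x, y, z, w].
In Python, from workcell import * gives the robot as it stands.
- The arm moves only by the tool send_rows, never from a script. Its argument "increments" is a list that holds one entry, the list of rows, each a list of 6 numbers: the shift along the tool's x, y, z in units of 50 mm (1.0 is 50 mm), then the turn, a rotation vector about the tool's x, y, z in units of 10 degrees (1.0 is 10 degrees). In form: [[[x, y, z, ax, ay, az], ...]]. A call has 1 to 8 rows; each row shifts and turns the commanded pose from where the row before left it, along the tool's axes as they then stand; what a row does not reach is not made up. A row lasts 1/8 s, in which the tool goes at most 62.5 mm and 10.7 degrees, less where a joint would pass 70% of its speed; a pose out of reach is approached as far as the arm can. A call with a number of a shift or a turn outside -1 to 1 is refused whole. A call with a gripper value outside its range is refused whole. "grip" is the closure, from 0 (fully open) to 1 (shut), set as the call begins (left out, the last holds). The fingers move at their own pace and stop on an object; the grip force is fixed at half the most. Time passes only in rows, so rows that do not move let the fingers close. It gives the time, the measured TCP pose, the force and the opening at its end, in the units of the state.
- get_obs(): the state, without advancing time (a new reading comes with each control period).
- camera(name): name is "scene" or "top" or "wrist"; returns a dict with "color" (420x560x3 uint8, red, green, blue), "z_map" (420x560 float32, m along the optical axis (not along the pixel's ray), 0 where there is no reading), "intrinsics" (3x3 intrinsics, pixels), "pose" (4x4, takes a point from camera to world coordinates); the wrist camera has in their place "mount" (4x4, takes a point from camera to tool coordinates, whose origin is the TCP and whose axes are the flange's). Camera axes: x right, y down, z forward; pixel columns grow to the right and rows downward; lengths in m; the calibration is good to about 2 mm. A picture is of the moment at which its call begins: read the wrist's pose just before it.
- job_done(): hands the job in, once; it reports no verdict.
The state is a dict: "clock": time; "joint_pos": joint angles; "joint_vel": joint speeds; "tau": joint torques, N m; "eef_pos": TCP position; "tool_rot": TCP orientation; "ft_force": force on the tool from outside, world axes, zero at the start; "ft_torque": the same for the moment, N m; "grip_width": finger opening in m.
Only numpy, scipy, OpenCV 4.12 (cv2) and the standard library are available. Lean on these libraries where they do the work, as an engineer would, in place of code of your own. Each camera call takes 0.05 s, during which the arm holds its last target.

### The job

Pick up the larger wooden deckle (the two-cell frame with brass tongues on two sides) by its upright handle, set it between the guide pins of the paper mould and press it straight down until both spring-roller catches snap over its tongues and the resistance suddenly drops. Then keep pressing so that the rubber seal beneath it is squeezed by about 3 mm, and finish like that: still holding the deckle down, not letting go. Leave the smaller deckle and everything else on the table where it is.

Things in the scene. Friction and masses are not known exactly. Their poses are not given: they have to be found in the camera images.
- deckle_grip (a point): Grasp point of the loose larger deckle: on the centre line of its upright wooden handle, 44 mm above the deckle's underside and 12 mm below the handle's top. The handle is 60 mm long (along x) and 16 mm thick (along y, so close the fingers along y). Axes as deckle. The deckle starts flat on the table.
- deckle: The larger deckle, about 0.2 kg: light wooden frame 110 mm (x) by 130 mm (y), rails 18 mm tall and 14 mm wide, split into two open cells by a middle bar along x that carries the handle (top at 56 mm). A brass tongue 32 mm wide, 5 mm thick sticks out 6 mm from the middle of each y side, level with the underside. Origin: centre of the underside, z up. Fits the mould either way round (half turn).
- deckle_under (a point): Centre of the underside of the larger deckle, 44 mm below deckle_grip, same axes.
- mould: The fixed paper mould: wooden base 145 mm (x) by 235 mm (y) by 28 mm with a wire screen, ringed by a black rubber seal frame. Eight steel guide pins (10 mm thick, tapered over the top 10 mm, tips 68 mm above the table) surround the seated deckle's outline with 1.5 mm play each side. The deckle's x and y go along the mould's x and y. Origin: centre of the underside, on the table.
- mould_bed (a point): Centre of the top plane of the free (unsqueezed) rubber seal, 40 mm above the table, axes as mould: where the deckle's underside centre belongs. The tongues meet the rollers with the underside about 16 mm above this plane; pushing past takes about 12 to 14 N (most near 15 mm); by 11 mm the resistance is gone, and from 8 mm the rollers snap over the tongues and pull the deckle down.
- roller_left (a point): Centre of the sprung steel roller (12 mm thick, axis along the mould's x) at the mould's +y side, at rest 74 mm from the mould's centre and 11 mm above the seal plane. It gives way outwards. Behind it a dark steel block, inner face 92.5 mm from the centre, top 22 mm above the seal plane.
- roller_right (a point): The same roller and block at the mould's -y side.
- seal (a joint): How far the sprung rubber seal is squeezed downwards, m: 0 free, 0.006 fully squeezed; 4 N per mm. The deckle's own weight gives about 0.0005; 0.003 needs about 10 N of push.
- small_deckle_mid (a point): Centre line of the handle of a smaller wooden deckle that does not belong on this mould: 84 x 100 mm, no tongues, handle 44 x 16 mm, top 50 mm above the table; this point 25 mm above its underside. Leave it alone.
- jar_mid (a point): Middle of a bystander: clear glass jar, 60 mm across, 75 mm tall. Leave it alone.
- bottle_mid (a point): Middle of a bystander: small white bottle, 44 mm across, 90 mm tall. Leave it alone.
- bowl_mid (a point): Middle of a bystander: white bowl, 90 mm across, 40 mm tall. Leave it alone.
- brush_mid (a point): Middle of a bystander: hand brush lying flat. Leave it alone.
- press_boards_mid (a point): Middle of a bystander: plywood block of press boards, 60 x 70 x 30 mm. Leave it alone.
- weight_mid (a point): Middle of a bystander: dark steel weight with a knob, 56 mm across, 60 mm tall. Leave it alone.
Mind the look-alikes: they are no part of the job. What is shaped like the deckle but red is not meant.

How it is judged:
By the outcome, as a careful person would: the job done as asked, in the order asked, and still so for the second after the job is handed in, while the arm keeps its last pose, push and grip.
It also fails if it takes over 50 s, if anything falls off the work surface, if the arm or the gripper's body presses on something with over 40 N, if the wrist force passes 120 N, or if a joint passes its speed limit or range.

## Working session

There is one attempt and no reset: what is moved stays moved. The work goes in short steps, Python scripts to look and compute and a tool call to move; the robot and the scene stay as the last step left them, time stands still between calls to the robot, and variables do not carry over. Pictures are saved under pics/ and viewed, and the job is handed in when it is done.

Besides the shell and the picture viewer there is one more tool, called after "Call:" as a command line: name --argument value ..., lists and objects as JSON in quotes. send_rows: Moves the arm, as the interface text tells. Its arguments: {"type":"object","properties":{"increments":{"type":"array"},"grip":{"type":"number"}},"required":["increments"]}

```bash
mkdir -p pics; ls; python3 - <<'E'
from workcell import *
import cv2, numpy as np
o=get_obs(); print(o)
for n in ["scene","top"]:
    c=camera(n); cv2.imwrite(f"pics/{n}0.png",cv2.cvtColor(c["color"],cv2.COLOR_RGB2BGR)); np.savez(f"{n}0.npz",**c); print(n,c["intrinsics"],c["pose"])
E
```

```text
pics
{'clock': 0.0, 'joint_pos': array([ 1.14601349e+00,  2.41422703e-01,  3.67100867e-03,  1.33516805e+00,
       -5.86651301e-07,  1.57082034e+00]), 'joint_vel': array([ 1.30688016e-05,  1.15497153e-03, -5.95577476e-04, -1.48817225e-03,
       -7.76937784e-04, -2.27028438e-03]), 'tau': array([-3.27094112e-04, -3.72320402e+01,  2.52407849e+01,  1.69144187e-02,
        1.72705336e-05, -5.76767007e-06]), 'eef_pos': array([0.20577638, 0.45493341, 0.20848783]), 'tool_rot': array([ 2.10809801e-01,  9.77526522e-01, -1.03791697e-03, -2.23507231e-04]), 'ft_force': array([-0.18330712,  0.73930517,  0.13873524]), 'ft_torque': array([-0.00856073,  0.03159496,  0.00432289]), 'grip_width': 0.0847817525739051}
scene [[410.0622136    0.         279.89652827]
 [  0.         410.0622136  216.27411179]
 [  0.           0.           1.        ]] [[-0.82082427  0.47854089 -0.31184311  0.86508772]
 [ 0.57117793  0.68942446 -0.44547692  0.4810646 ]
 [ 0.00181335 -0.54377617 -0.83922833  1.05950483]
 [ 0.          0.          0.          1.        ]]
top [[509.58806022   0.         273.30497749]
 [  0.         509.58806022 213.71514489]
 [  0.           0.           1.        ]] [[-0.01401806 -0.99364706  0.11166471  0.31802488]
 [-0.99988954  0.01448194  0.00334421 -0.05257704]
 [-0.00494008 -0.11160549 -0.99374031  1.6119686 ]
 [ 0.          0.          0.          1.        ]]
```

View pics/scene0.png

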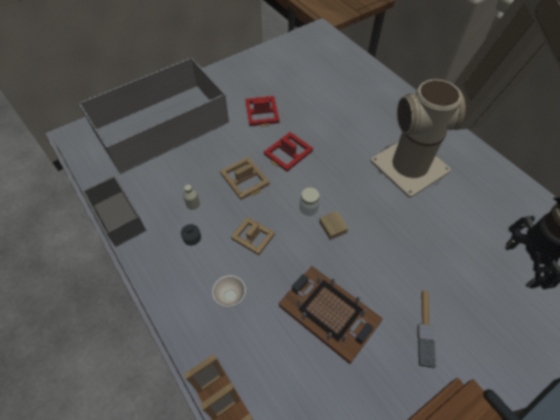

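View pics/top0.png

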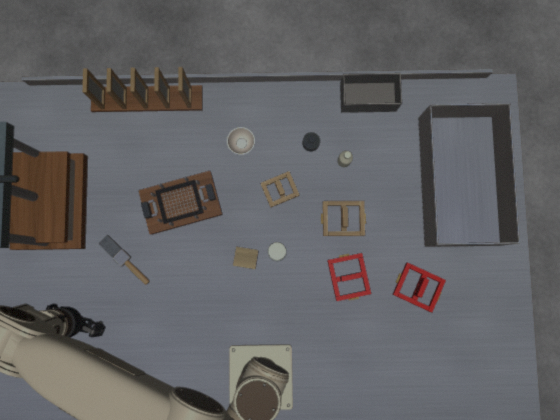

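The scene and top pictures show the large deckle at about top (344,218), the mould at (180,203), the small deckle at (280,190), and the red look-alikes at (350,277) and (420,287). Next I'll enlarge the two that matter.

```bash
python3 - <<'E'
import cv2, numpy as np
i=cv2.imread("pics/top0.png")
for n,(u,v,w,h) in dict(d=(310,190,70,52),m=(130,165,100,75)).items():
    c=i[v:v+h,u:u+w]; cv2.imwrite(f"pics/top0_{n}.png",cv2.resize(c,None,fx=8 if n=='m' else 11,fy=8 if n=='m' else 11,interpolation=cv2.INTER_CUBIC))
E
cat > h.py <<'E'
import numpy as np, cv2
def dep(c,u,v,z=None,plane=None):
    K=c["intrinsics"];T=c["pose"]
    r=np.array([(u-K[0,2])/K[0,0],(v-K[1,2])/K[1,1],1])
    d=T[:3,:3]@r
    if plane is not None: s=(plane-T[2,3])/d[2]
    else: s=z if z is not None else c["z_map"][int(round(v)),int(round(u))]
    return T[:3,3]+s*d
E
```

```text
(no output)
```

View pics/top0_d.png

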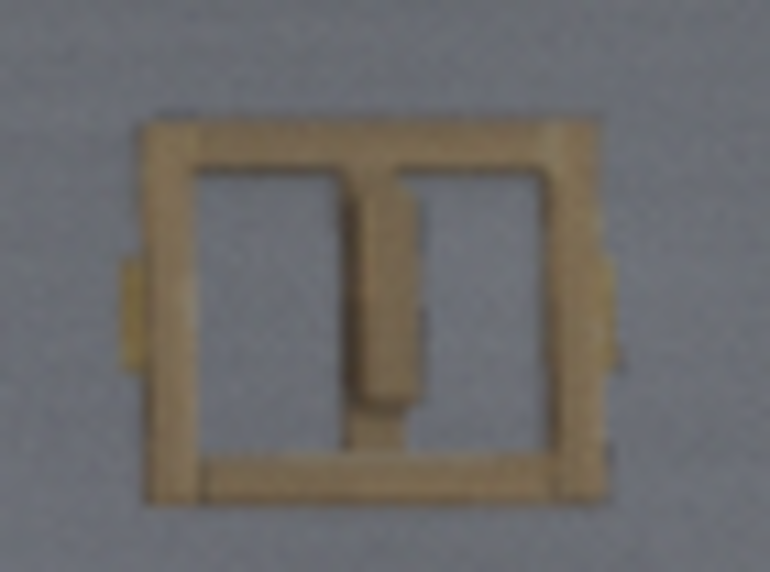

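View pics/top0_m.png

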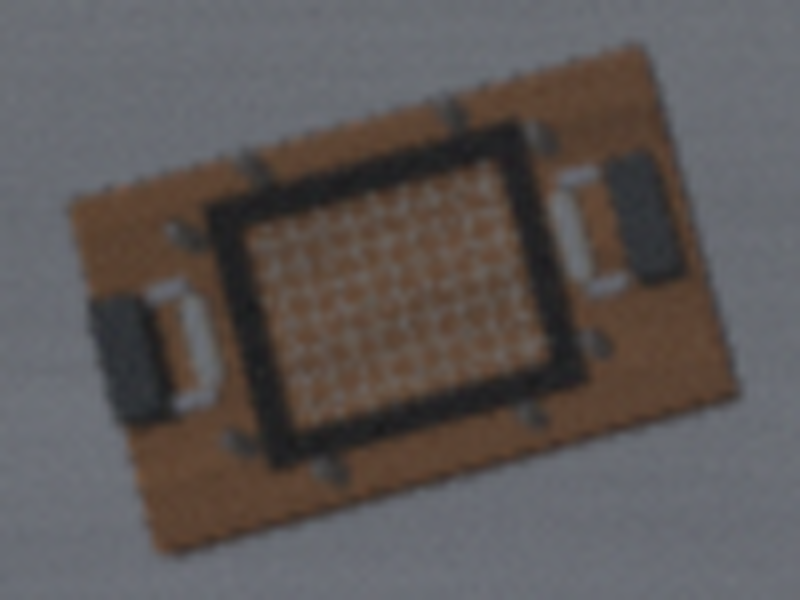

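The deckle crop shows frame corners at about (145,120), (600,118), (607,502), (148,502). The mould crop shows base corners at (72,200), (640,45), (740,395), (162,553) and seal corners at (205,205), (520,122), (590,382), (275,468).

```bash
python3 - <<'E'
from h import *
c=np.load("top0.npz")
def run(name,pts,f,u0,v0,pl):
    P=np.array([dep(c,u0+(x+.5)/f-.5,v0+(y+.5)/f-.5,plane=pl) for x,y in pts])
    e=[np.linalg.norm(P[i]-P[(i+1)%4])*1e3 for i in range(4)]
    a=P[1]-P[0]+P[2]-P[3]; b=P[0]-P[3]+P[1]-P[2]
    print(name,P.mean(0).round(4),np.round(e,1),"yaw(-y side dir)",np.degrees(np.arctan2(a[1],a[0])).round(2)+90,"yaw x",np.degrees(np.arctan2(b[1],b[0])).round(2))
run("deckle",[(145,120),(600,118),(607,502),(148,502)],11,310,190,.018)
run("base",[(72,200),(640,45),(740,395),(162,553)],8,130,165,.028)
run("seal",[(205,205),(520,122),(590,382),(275,468)],8,130,165,.040)
run("handle",[(360,185),(418,185),(418,405),(360,405)],11,310,190,.056)
E
```

```text
deckle [ 0.4813 -0.268   0.018 ] [130.4 110.3 130.5 109.7] yaw(-y side dir) -0.7099999999999937 yaw x -0.94
base [0.5382 0.245  0.028 ] [231.2 145.1 233.  144.6] yaw(-y side dir) 14.64 yaw x 15.29
seal [0.5379 0.2452 0.04  ] [126.8 106.4 126.2 107.4] yaw(-y side dir) 14.370000000000005 yaw x 15.16
handle [ 0.4816 -0.2669  0.056 ] [16.2 61.7 16.1 61.7] yaw(-y side dir) -0.8299999999999983 yaw x -1.7
```

Call:
send_rows --increments '[[[0, 0, 0, 0, 0, -0.78], [0, 0, 0, 0, 0, -0.78], [0, 0, 0, 0, 0, -0.79], [-0.34, -0.9, 0, 0, 0, 0], [-0.34, -0.9, 0, 0, 0, 0], [-0.34, -0.9, 0, 0, 0, 0], [-0.34, -0.9, 0, 0, 0, 0], [-0.34, -0.9, 0, 0, 0, 0]]]'

```text
clock: 1.1
eef_pos: [0.2878, 0.2278, 0.2091]
tool_rot: [0.007, 1.0, -0.0, -0.0]
ft_force: [1.1, 0.7, 0.2]
grip_width: 0.0853
```

Call:
send_rows --increments '[[[-0.34, -0.9, 0, 0, 0, 0], [-0.34, -0.9, 0, 0, 0, 0], [-0.34, -0.9, 0, 0, 0, 0], [-0.34, -0.9, 0, 0, 0, 0], [-0.34, -0.9, 0, 0, 0, 0], [-0.34, -0.9, 0, 0, 0, 0], [-0.34, -0.9, 0, 0, 0, 0], [-0.34, -0.9, 0, 0, 0, 0]]]'

```text
clock: 2.1
eef_pos: [0.4185, -0.1342, 0.2091]
tool_rot: [0.008, 1.0, 0.0, -0.0]
ft_force: [0.9, 0.2, 0.2]
grip_width: 0.0854
```

Call:
send_rows --increments '[[[-0.34, -0.9, 0, 0, 0, 0], [-0.34, -0.9, 0, 0, 0, 0], [0, 0, 0, 0, 0, 0], [0, 0, 0, 0, 0, 0]]]'

```text
clock: 2.6
eef_pos: [0.4504, -0.2226, 0.2087]
tool_rot: [0.007, 1.0, 0.001, -0.001]
ft_force: [-0.6, 0.5, -0.6]
grip_width: 0.0853
```

```bash
cat >> h.py <<'E'
def grab(name):
    import workcell as w
    from scipy.spatial.transform import Rotation as R
    o=w.get_obs(); c=w.camera("wrist")
    T=np.eye(4);T[:3,:3]=R.from_quat(o["tool_rot"]).as_matrix();T[:3,3]=o["eef_pos"]
    c["pose"]=T@np.array(c["mount"])
    cv2.imwrite(f"pics/{name}.png",cv2.cvtColor(c["color"],cv2.COLOR_RGB2BGR)); np.savez(f"{name}.npz",**{k:c[k] for k in("color","z_map","intrinsics","pose")})
    print(o["eef_pos"],o["tool_rot"],o["ft_force"],o["clock"]); print(c["intrinsics"][0],c["pose"].round(3))
E
python3 -c "
from h import *
grab('w1')"
```

```text
[ 0.4504045  -0.22258836  0.20871656] [ 7.49288948e-03  9.99971321e-01  6.31617100e-04 -9.02477577e-04] [-0.59900732  0.50991919 -0.64301298] 2.6
[311.27814824   0.         278.13545245] [[ 0.015  0.964  0.264  0.382]
 [ 1.    -0.015 -0.003 -0.221]
 [ 0.001  0.264 -0.964  0.373]
 [ 0.     0.     0.     1.   ]]
```

View pics/w1.png

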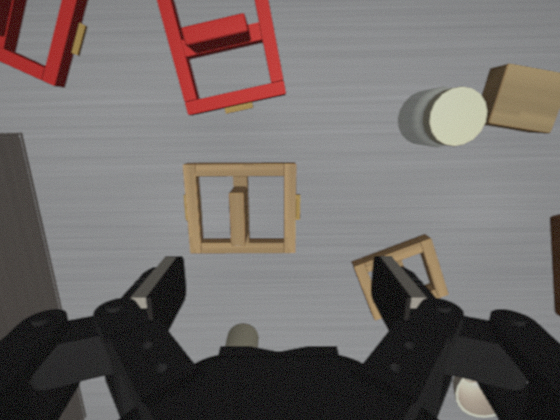

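The deckle sits at (240,208), with its handle top at (238,217). I'll zoom in.

```bash
python3 - <<'E'
import cv2
i=cv2.imread("pics/w1.png")[150:270,165:325]
cv2.imwrite("pics/w1c.png",cv2.resize(i,None,fx=5,fy=5,interpolation=cv2.INTER_CUBIC))
E
```

```text
(no output)
```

View pics/w1c.png

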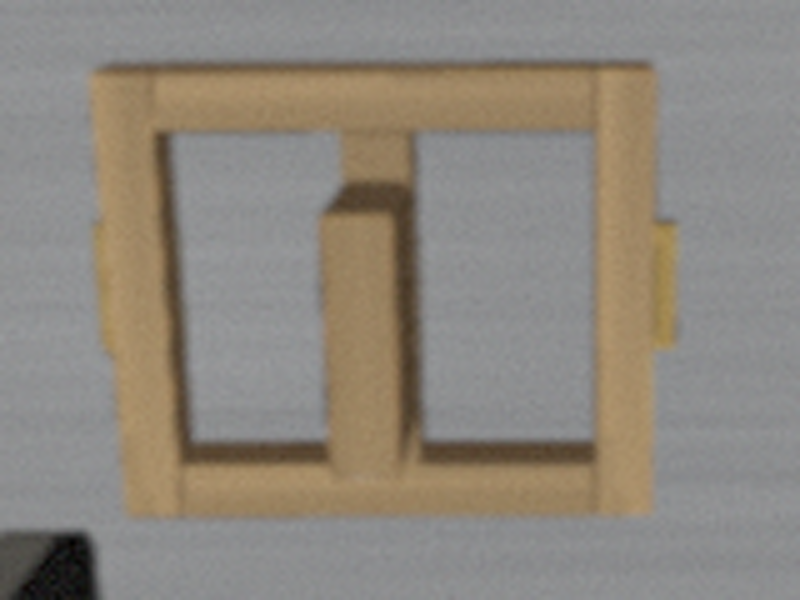

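```bash
python3 - <<'E'
from h import *
c=np.load("w1.npz")
def run(name,pts,f,u0,v0,pl):
    P=np.array([dep(c,u0+(x+.5)/f-.5,v0+(y+.5)/f-.5,plane=pl) for x,y in pts])
    e=[np.linalg.norm(P[i]-P[(i+1)%4])*1e3 for i in range(4)]
    a=P[1]-P[0]+P[2]-P[3]; b=P[3]-P[0]+P[2]-P[1]
    print(name,P.mean(0).round(4),np.round(e,1),"yaw y",np.degrees(np.arctan2(a[1],a[0])).round(2)-90,"yaw x",np.degrees(np.arctan2(b[1],b[0])).round(2)); 
run("frame",[(95,68),(655,65),(655,516),(127,516)],5,165,150,.018)
run("handle",[(321,212),(395,210),(402,480),(330,478)],5,165,150,.056)
E
```

```text
frame [ 0.4817 -0.2655  0.018 ] [127.4 110.8 130.  110.1] yaw y -0.7199999999999989 yaw x -0.67
handle [ 0.4816 -0.2658  0.056 ] [15.4 60.3 15.7 59.4] yaw y -0.9599999999999937 yaw x -1.22
```

Call:
send_rows --increments '[[[-0.32, -0.43, 0.25, 0, 0, 0], [-0.317, -0.429, 0.25, 0, 0, 0], [0, 0, 0.6, 0, 0, 0], [0, 0, 0.6, 0, 0, 0], [0, 0, 0.6, 0, 0, 0], [0, 0, 0.4, 0, 0, 0], [0, 0, 0, 0, 0, 0], [0, 0, 0, 0, 0, 0]]]'

```text
clock: 3.65
eef_pos: [0.483, -0.266, 0.0756]
tool_rot: [0.007, 1.0, -0.0, 0.001]
ft_force: [-1.8, -0.4, -0.8]
grip_width: 0.0855
```

```bash
python3 -c "
from h import *
grab('w2')"
```

```text
[ 0.48299646 -0.2660178   0.07560155] [ 6.73511209e-03  9.99977041e-01 -3.33806091e-04  6.66093868e-04] [-1.82843006 -0.35132952 -0.82443756] 3.65
[311.27814824   0.         278.13545245] [[ 0.013  0.964  0.267  0.414]
 [ 1.    -0.013 -0.004 -0.264]
 [-0.001  0.267 -0.964  0.24 ]
 [ 0.     0.     0.     1.   ]]
```

View pics/w2.png

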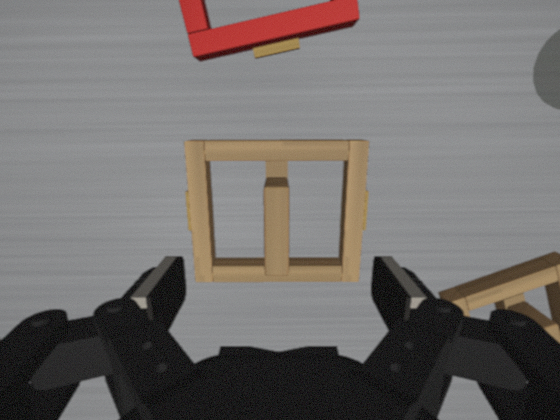

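The handle is centred at u≈276 between the pads, with its top face at about (264–288, 187–276). I'll check it, then descend.

```bash
python3 - <<'E'
from h import *
c=np.load("w2.npz")
for u,v in [(266,187),(288,187),(264,276),(288,276)]: print(dep(c,u,v,plane=.056).round(4), dep(c,u,v-(-3 if v<200 else 3)).round(4))
for p in [(186,141),(368,141),(360,281),(195,281)]: print(dep(c,*p,plane=.018).round(4))
E
```

```text
[ 0.4526 -0.272   0.056 ] [ 0.4547 -0.2721  0.0549]
[ 0.4527 -0.2587  0.056 ] [ 0.4548 -0.2587  0.0551]
[ 0.5117 -0.2747  0.056 ] [ 0.5297 -0.2769  0.017 ]
[ 0.5119 -0.259   0.056 ] [ 0.5104 -0.259   0.0548]
[ 0.427  -0.3286  0.018 ]
[ 0.4287 -0.2017  0.018 ]
[ 0.5372 -0.2011  0.018 ]
[ 0.5355 -0.3316  0.018 ]
```

Call:
send_rows --increments '[[[0.02, 0, 0.3, 0, 0, 0], [0, 0, 0.3, 0, 0, 0], [0, 0, 0.25, 0, 0, 0], [0, 0, 0, 0, 0, 0], [0, 0, 0, 0, 0, 0]]]'

```text
clock: 4.32
eef_pos: [0.4814, -0.2666, 0.0318]
tool_rot: [0.007, 1.0, 0.0, -0.0]
ft_force: [0.6, -0.9, 0.1]
grip_width: 0.0854
```

Call:
send_rows --increments '[[[0, 0, -0.02, 0, 0, 0], [0, 0, 0, 0, 0, 0], [0, 0, 0, 0, 0, 0], [0, 0, 0, 0, 0, 0], [0, 0, 0, 0, 0, 0], [0, 0, 0, 0, 0, 0], [0, 0, 0, 0, 0, 0], [0, 0, 0, 0, 0, 0]]]' --grip 1

```text
clock: 5.32
eef_pos: [0.4815, -0.2666, 0.0333]
tool_rot: [0.007, 1.0, -0.0, 0.0]
ft_force: [-1.4, 0.4, 4.9]
grip_width: 0.0111
```

Call:
send_rows --increments '[[[0, 0, 0, 0, 0, 0], [0, 0, 0, 0, 0, 0]]]'

```text
clock: 5.58
eef_pos: [0.4815, -0.2666, 0.0333]
tool_rot: [0.007, 1.0, -0.0, 0.0]
ft_force: [-1.5, 0.4, 4.3]
grip_width: 0.0112
```

```bash
python3 -c "
from h import *
grab('w3')"
```

```text
[ 0.48152222 -0.26661917  0.03331637] [ 7.33775909e-03  9.99973042e-01 -1.49516790e-04  2.25368447e-04] [-1.52082568  0.41167292  4.30633041] 5.575
[311.27814824   0.         278.13545245] [[ 0.015  0.964  0.266  0.413]
 [ 1.    -0.014 -0.004 -0.265]
 [-0.     0.266 -0.964  0.197]
 [ 0.     0.     0.     1.   ]]
```

View pics/w3.png

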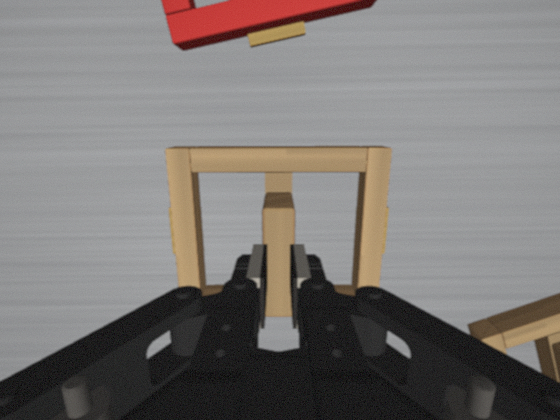

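The pads are closed on the handle (u 263–294). Now lifting.

Call:
send_rows --increments '[[[0, 0, -0.2, 0, 0, 0], [0, 0, -0.5, 0, 0, 0], [0, 0, -0.8, 0, 0, 0], [0, 0, -0.8, 0, 0, 0], [0, 0, -0.6, 0, 0, 0], [0, 0, -0.3, 0, 0, 0], [0, 0, 0, 0, 0, 0], [0, 0, 0, 0, 0, 0]]]'

```text
clock: 6.62
eef_pos: [0.4805, -0.266, 0.1912]
tool_rot: [0.007, 1.0, 0.001, -0.001]
ft_force: [0.5, -0.2, -2.6]
grip_width: 0.0109
```

```bash
python3 -c "
from h import *
grab('w4')"
```

```text
[ 0.48050764 -0.2660262   0.19120224] [ 7.33189073e-03  9.99971948e-01  7.49356897e-04 -1.33642351e-03] [ 0.49096532 -0.18200815 -2.55014086] 6.625
[311.27814824   0.         278.13545245] [[ 0.015  0.965  0.263  0.413]
 [ 1.    -0.014 -0.002 -0.264]
 [ 0.002  0.263 -0.965  0.356]
 [ 0.     0.     0.     1.   ]]
```

View pics/w4.png

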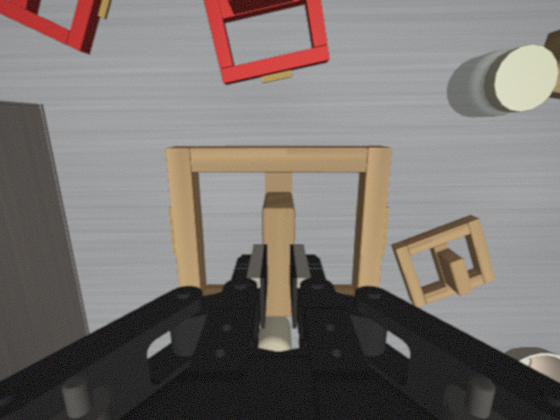

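The deckle is held level and its weight shows. Next I'll travel to a vantage point beside the mould and look at it with the wrist camera.

Call:
send_rows --increments '[[[-0.05, 0.4, 0, 0, 0, 0], [-0.05, 0.8, 0, 0, 0, 0], [-0.05, 0.9, 0, 0, 0, 0], [-0.05, 0.9, 0, 0, 0, 0], [-0.05, 0.9, 0, 0, 0, 0], [-0.05, 0.9, 0, 0, 0, 0], [-0.05, 0.7, 0, 0, 0, 0], [-0.05, 0.4, 0, 0, 0, 0]]]'

```text
clock: 7.68
eef_pos: [0.5047, 0.0312, 0.1922]
tool_rot: [0.006, 1.0, 0.0, -0.001]
ft_force: [0.4, -0.3, -2.1]
grip_width: 0.0109
```

Call:
send_rows --increments '[[[0, 0, 0, 0, 0, -0.52], [0, 0, 0, 0, 0, -0.52], [0, 0, 0, 0, 0, -0.52], [0, 0, 0, 0, 0, 0], [0, 0, 0, 0, 0, 0], [0, 0, 0, 0, 0, 0]]]'

```text
clock: 8.43
eef_pos: [0.5055, 0.0284, 0.1928]
tool_rot: [-0.128, 0.992, 0.0, -0.0]
ft_force: [-0.4, 0.2, -1.3]
grip_width: 0.0109
```

```bash
python3 -c "
from h import *
grab('w5')"
```

```text
[0.50552546 0.02839599 0.19277344] [-1.28208366e-01  9.91747243e-01  7.12155466e-05 -1.24724516e-04] [-0.44597349  0.204968   -1.3392226 ] 8.425
[311.27814824   0.         278.13545245] [[-0.254  0.932  0.257  0.439]
 [ 0.967  0.245  0.068  0.012]
 [ 0.     0.266 -0.964  0.357]
 [ 0.     0.     0.     1.   ]]
```

View pics/w5.png

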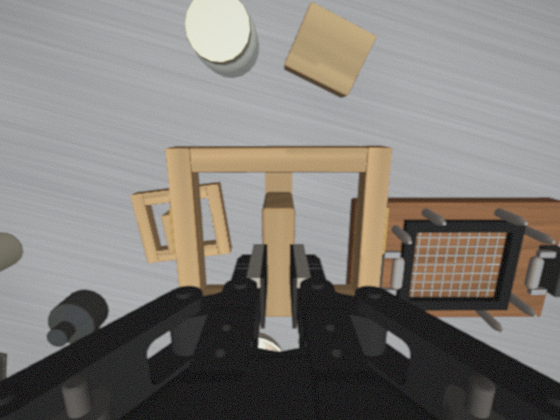

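The mould is at about (460,260), and its sides run parallel to the image axes. I'll zoom in on it.

```bash
python3 - <<'E'
import cv2
i=cv2.imread("pics/w5.png")[190:340,370:560]
cv2.imwrite("pics/w5c.png",cv2.resize(i,None,fx=4,fy=4,interpolation=cv2.INTER_CUBIC))
E
```

```text
(no output)
```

View pics/w5c.png

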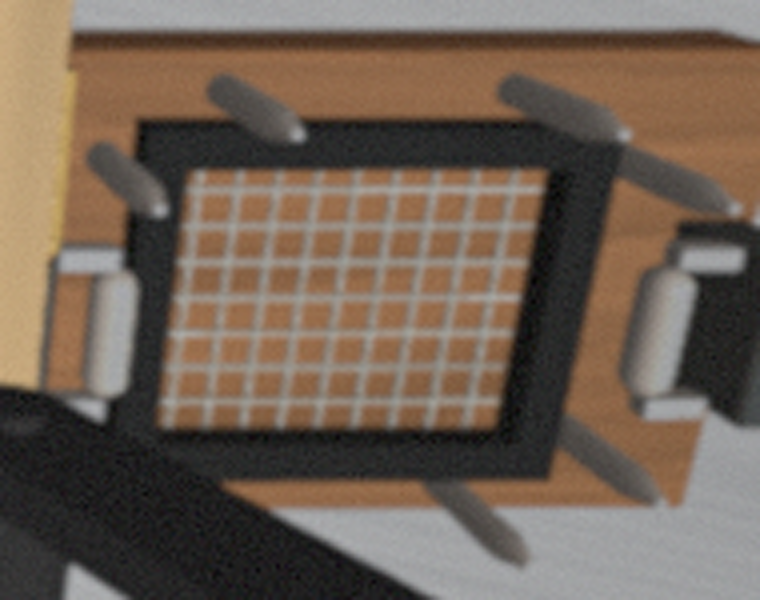

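```bash
python3 - <<'E'
from h import *
from scipy.optimize import least_squares
c=np.load("w5.npz")
px=lambda x,y:(370+(x+.5)/4-.5,190+(y+.5)/4-.5)
D=lambda p,z:dep(c,*px(*p),plane=z)[:2]
tips=[((298,133),-.0615,None,-1,-1),((625,133),-.0615,None,-1,1),((160,210),None,-.0715,-1,-1),((737,210),None,.0715,-1,1),((655,498),None,.0715,1,1),((522,560),.0615,None,1,1)]
T=np.array([D(t[0],.066) for t in tips])
def model(p):
    x,y,th,a,b=p;o=[]
    for t in tips:
        lx=t[1] if t[1] is not None else t[3]*b
        ly=t[2] if t[2] is not None else t[4]*a
        o.append([x+lx*np.cos(th)-ly*np.sin(th),y+lx*np.sin(th)+ly*np.cos(th)])
    return np.array(o)
r=least_squares(lambda p:(model(p)-T).ravel()*1e3,[.538,.245,.26,.04,.04],x_scale=.01)
print("tips",r.x.round(4),np.degrees(r.x[2]),r.fun.round(1))
S=np.array([D(p,.04) for p in [(138,122),(618,135),(550,478)]])
print("seal",S.round(4),(S[0]+S[2])/2,np.linalg.norm(S[1]-S[0]),np.linalg.norm(S[2]-S[1]), np.degrees(np.arctan2(*(S[1]-S[0])[::-1]))-90,np.degrees(np.arctan2(*(S[2]-S[1])[::-1])))
for p in [(112,335),(662,330)]: print("roller",D(p,.054))
E
```

```text
tips [0.5398 0.2484 0.2494 0.0398 0.041 ] 14.290673644917508 [-0.7  0.1  0.1 -0.5 -0.6 -0.1  0.8 -1.1 -0.3  0.6  0.7  0.9]
seal [[0.5033 0.1683]
 [0.4741 0.294 ]
 [0.5748 0.3228]] [0.53907598 0.24555559] 0.12906322531894718 0.10478722436208196 13.108576097445635 15.980881030750925
roller [0.55859009 0.17611863]
roller [0.51975129 0.3180812 ]
```

Call:
send_rows --increments '[[[-0.2, 0.456, 0, 0, 0, 0], [-0.35, 0.8, 0, 0, 0, 0], [-0.35, 0.8, 0, 0, 0, 0], [-0.35, 0.8, 0, 0, 0, 0], [-0.3, 0.7, 0, 0, 0, 0], [-0.216, 0.5, 0, 0, 0, 0], [0, 0, 0, 0, 0, 0]]]'

```text
clock: 9.35
eef_pos: [0.5394, 0.2486, 0.1923]
tool_rot: [-0.13, 0.992, 0.0, -0.0]
ft_force: [0.5, -0.5, -2.4]
grip_width: 0.0107
```

Call:
send_rows --increments '[[[0, 0, 0.3, 0, 0, 0], [0, 0, 0.45, 0, 0, 0], [0, 0, 0.4, 0, 0, 0], [0, 0, 0.2, 0, 0, 0], [0, 0, 0, 0, 0, 0], [0, 0, 0, 0, 0, 0]]]'

```text
clock: 10.1
eef_pos: [0.54, 0.2467, 0.1262]
tool_rot: [-0.128, 0.992, 0.0, 0.001]
ft_force: [-0.4, 0.0, -1.6]
grip_width: 0.0109
```

```bash
python3 -c "
from h import *
grab('w6')
import workcell as w
c=w.camera('top');cv2.imwrite('pics/top6.png',cv2.resize(cv2.cvtColor(c['color'],cv2.COLOR_RGB2BGR)[150:260,110:250],None,fx=5,fy=5,interpolation=cv2.INTER_CUBIC))"
```

```text
[0.53999068 0.24665301 0.12620093] [-1.28181563e-01  9.91750458e-01  1.93067440e-04  6.91757214e-04] [-0.38567728  0.0035171  -1.62998775] 10.1
[311.27814824   0.         278.13545245] [[-0.254  0.932  0.259  0.474]
 [ 0.967  0.245  0.068  0.23 ]
 [ 0.     0.267 -0.964  0.29 ]
 [ 0.     0.     0.     1.   ]]
```

View pics/w6.png

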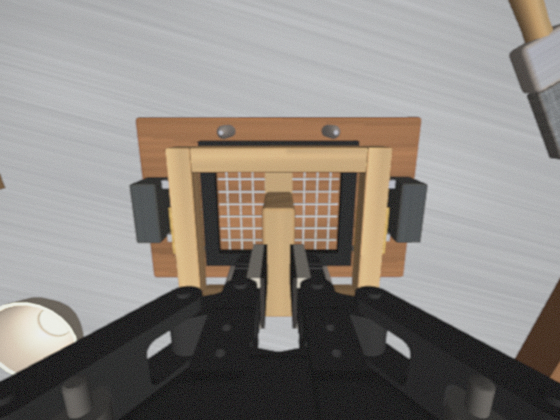

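View pics/top6.png

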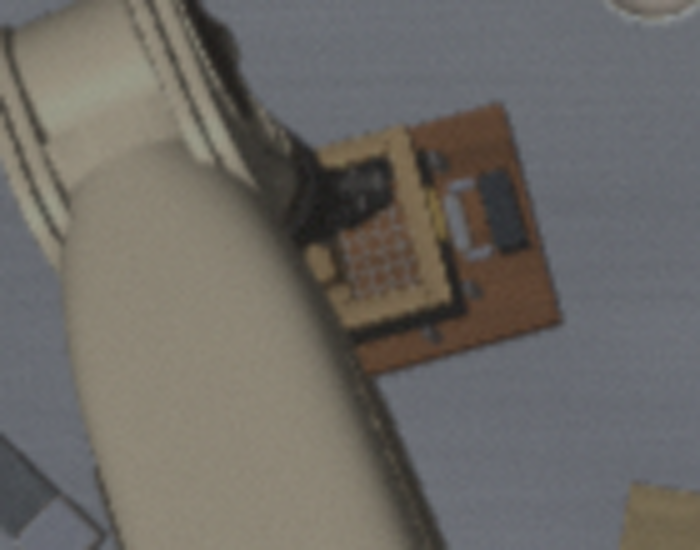

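The view is symmetric about u≈278.5: base 137/420, pins 226/331, deckle 167/391. The yaw matches too. Next is a zoom to measure x accurately.

```bash
python3 - <<'E'
import cv2
i=cv2.imread("pics/w6.png")[105:290,125:435]
cv2.imwrite("pics/w6c.png",cv2.resize(i,None,fx=2.58,fy=3,interpolation=cv2.INTER_CUBIC))
E
```

```text
(no output)
```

View pics/w6c.png

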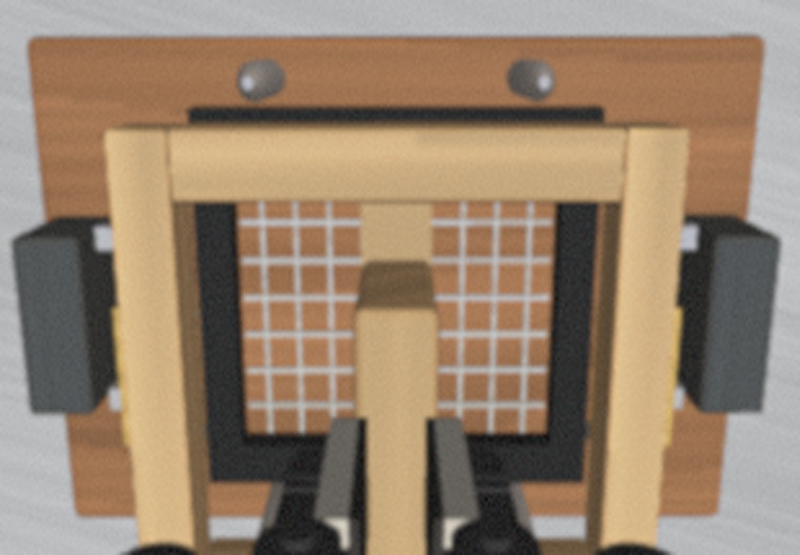

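```bash
python3 - <<'E'
from h import *
c=np.load("w6.npz"); tcp=np.array([.53999,.24665,.1262]); th=np.radians(14.73)
ex=np.array([np.cos(th),np.sin(th),0]); ey=np.array([-np.sin(th),np.cos(th),0])
def L(n,x,y,z):
    p=dep(c,125+(x+.5)/2.58-.5,105+(y+.5)/3-.5,plane=z); d=p-tcp; print(n,(ex@d*1e3).round(2),(ey@d*1e3).round(2))
zu=.1262-.0333
for n,x,y,z in [("base TL",30,38,.028),("TR",763,38,.028),("BL",76,516,.028),("BR",717,516,.028),("seal TL",189,108,.04),("TR",603,108,.04),("BL",211,481,.04),("BR",584,481,.04),
 ("pinL",247,82,.067),("pinR",545,82,.067),("blkL b",92,411,.062),("blkR b",697,411,.062),("blkL t",24,238,.062),
 ("deck TL",106,129,zu+.018),("deck TR",688,129,zu+.018),("handle T",358,307,zu+.056),("handle TR",436,307,zu+.056),("tongue L t",112,308,zu+.005),("tongue R t",683,308,zu+.005),("tongueLb",127,445,zu+.005)]: L(n,x,y,z)
E
```

```text
base TL -71.15 -113.53
TR -71.17 116.4
BL 71.45 -114.29
BR 71.48 117.23
seal TL -53.38 -61.92
TR -53.38 64.43
BL 53.72 -61.79
BR 53.73 65.35
pinL -60.9 -39.04
pinR -60.91 41.51
blkL b 22.96 -91.23
blkR b 22.97 92.84
blkL t -23.05 -106.21
deck TL -53.7 -62.59
deck TR -53.71 65.47
handle T -29.25 -5.75
handle TR -29.25 8.49
tongue L t -14.96 -69.35
tongue R t -14.95 72.56
tongueLb 16.72 -68.46
```

The deckle is aligned with the mould to within about 0.5 mm. Now descending between the pins.

Call:
send_rows --increments '[[[0.008, 0, 0.15, 0, 0, 0], [0, 0, 0.15, 0, 0, 0], [0, 0, 0.15, 0, 0, 0], [0, 0, 0.1, 0, 0, 0], [0, 0, 0.05, 0, 0, 0], [0, 0, 0, 0, 0, 0], [0, 0, 0, 0, 0, 0]]]'

```text
clock: 11.08
eef_pos: [0.5392, 0.2468, 0.0957]
tool_rot: [-0.128, 0.992, 0.0, 0.0]
ft_force: [0.2, 0.4, -1.6]
grip_width: 0.0109
```

```bash
python3 -c "
from h import *
grab('w7')
i=cv2.imread('pics/w7.png')[95:295,120:440]
cv2.imwrite('pics/w7c.png',cv2.resize(i,None,fx=2.5,fy=2.5,interpolation=cv2.INTER_CUBIC))"
```

```text
[0.53924466 0.24680097 0.09568596] [-1.28462838e-01  9.91714282e-01  9.52345580e-05  2.70042232e-04] [ 0.2293914   0.42022705 -1.55513996] 11.075
[311.27814824   0.         278.13545245] [[-0.255  0.932  0.258  0.473]
 [ 0.967  0.246  0.068  0.231]
 [ 0.     0.267 -0.964  0.26 ]
 [ 0.     0.     0.     1.   ]]
```

View pics/w7c.png

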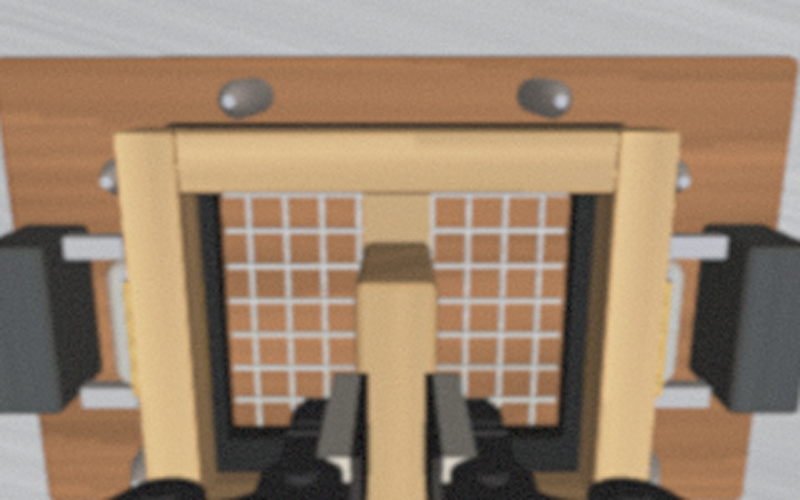

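The deckle is between the pins with no side load (fz −1.6 N is its weight alone). Pressing gently now.

Call:
send_rows --increments '[[[0, 0, 0.04, 0, 0, 0], [0, 0, 0.04, 0, 0, 0], [0, 0, 0.04, 0, 0, 0], [0, 0, 0.02, 0, 0, 0], [0, 0, 0, 0, 0, 0]]]'

```text
clock: 11.75
eef_pos: [0.5392, 0.2472, 0.0888]
tool_rot: [-0.129, 0.992, 0.001, 0.0]
ft_force: [-1.4, 1.3, 2.0]
grip_width: 0.0106
```

Call:
send_rows --increments '[[[0, 0, 0.02, 0, 0, 0], [0, 0, 0.02, 0, 0, 0], [0, 0, 0, 0, 0, 0]]]'

```text
clock: 12.12
eef_pos: [0.5392, 0.2466, 0.0863]
tool_rot: [-0.128, 0.992, 0.0, 0.0]
ft_force: [-0.1, 0.1, -0.7]
grip_width: 0.0011
```

Call:
send_rows --increments '[[[0, 0, 0.02, 0, 0, 0], [0, 0, 0.02, 0, 0, 0], [0, 0, 0, 0, 0, 0]]]'

```text
clock: 12.5
eef_pos: [0.5388, 0.2466, 0.084]
tool_rot: [-0.128, 0.992, -0.0, -0.0]
ft_force: [0.9, -0.3, 0.8]
grip_width: 0.0002
```

Call:
send_rows --increments '[[[0, 0, 0.02, 0, 0, 0], [0, 0, 0.02, 0, 0, 0], [0, 0, 0, 0, 0, 0]]]'

```text
clock: 12.88
eef_pos: [0.5389, 0.2466, 0.0823]
tool_rot: [-0.128, 0.992, -0.0, -0.0]
ft_force: [0.4, -0.6, 0.0]
grip_width: -0.0
```

The opening fell to 0, so the handle has slipped out. I need to look.

```bash
python3 -c "
from h import *
grab('w8')
import workcell as w
c=w.camera('scene');cv2.imwrite('pics/scene8.png',cv2.resize(cv2.cvtColor(c['color'],cv2.COLOR_RGB2BGR)[230:380,250:450],None,fx=4,fy=4,interpolation=cv2.INTER_CUBIC))"
```

```text
[0.53892353 0.24661703 0.08227824] [-1.28446644e-01  9.91716412e-01 -3.51844004e-05 -1.29862225e-04] [ 0.41018215 -0.61143047  0.03785269] 12.875
[311.27814824   0.         278.13545245] [[-0.255  0.932  0.257  0.473]
 [ 0.967  0.246  0.068  0.23 ]
 [ 0.     0.266 -0.964  0.246]
 [ 0.     0.     0.     1.   ]]
```

View pics/w8.png

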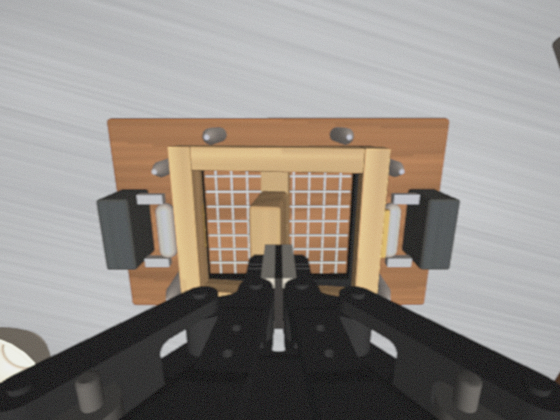

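View pics/scene8.png

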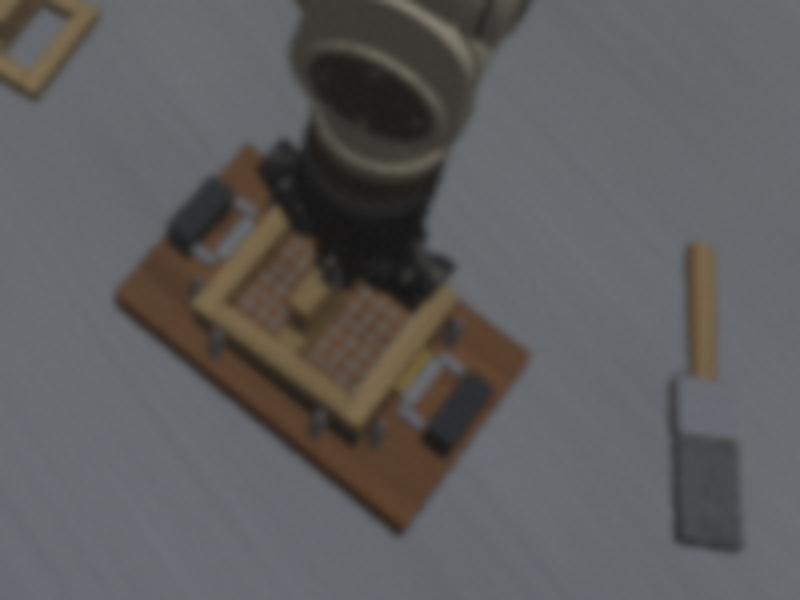

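```bash
python3 - <<'E'
from h import *
c=np.load("w8.npz"); tcp=np.array([.53892,.24662,.0823]); th=np.radians(14.73)
ex=np.array([np.cos(th),np.sin(th),0]); ey=np.array([-np.sin(th),np.cos(th),0])
for n,u,v in [("L rail top",182,160),("L rail",185,200),("L rail",188,250),("R rail top",376,160),("R",373,200),("R",370,250),("front rail L",210,158),("front rail R",345,158),("handle top L",254,220),("handle top R",284,220),("handle top f",268,210),("handle",268,240),("bar",275,185),("padL",268,270),("padR",290,270),("pad tip",279,250),("padlow",279,290)]:
    p=dep(c,u,v);d=p-tcp;print(n,(ex@d*1e3).round(1),(ey@d*1e3).round(1),"z",(p[2]*1e3).round(1))
i=cv2.imread('pics/w8.png')[140:340,160:400]
cv2.imwrite('pics/w8c.png',cv2.resize(i,None,fx=3.3,fy=3,interpolation=cv2.INTER_CUBIC))
E
```

```text
L rail top -45.6 -56.9 z 57.7
L rail -20.7 -57.0 z 57.6
L rail 12.6 -57.5 z 58.4
R rail top -47.4 55.8 z 71.8
R -24.3 56.0 z 71.7
R 6.8 56.7 z 71.9
front rail L -47.1 -39.4 z 60.1
front rail R -48.3 38.8 z 70.0
handle top L -21.6 -10.6 z 101.3
handle top R -16.9 4.3 z 86.5
handle top f -27.0 -3.7 z 102.5
handle -11.3 -3.9 z 101.7
bar -31.6 -0.7 z 64.4
padL -11.7 -2.8 z 134.9
padR -11.5 5.8 z 134.5
pad tip -11.5 1.6 z 114.7
padlow -6.7 1.5 z 141.4
```

View pics/w8c.png

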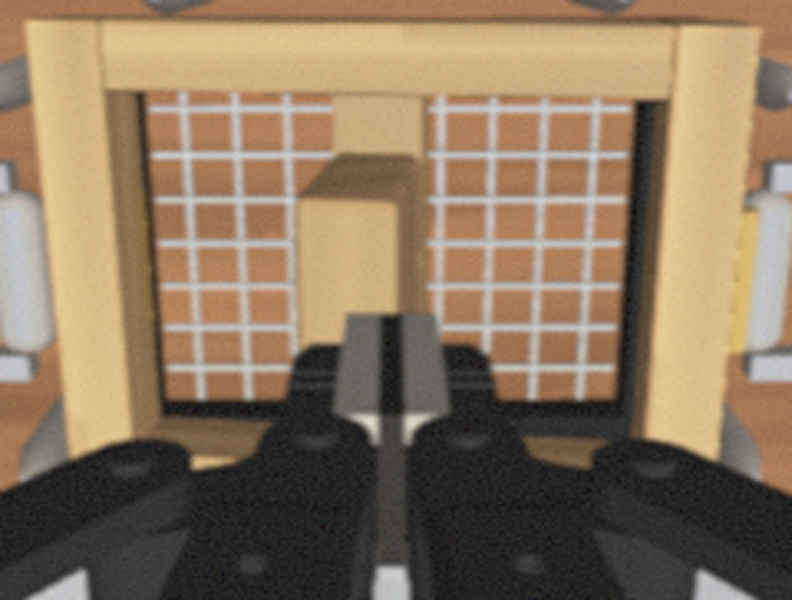

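```bash
python3 - <<'E'
from h import *
for n,z in [("w3",.0333),("w8",.0823)]:
    c=np.load(n+".npz");K=c["intrinsics"];T=np.linalg.inv(c["pose"])
    tcp={"w3":[.48152,-.26662,.0333],"w8":[.53892,.24662,.0823]}[n]
    th={"w3":-.0147,"w8":.2571}[n]
    ex=np.array([np.cos(th),np.sin(th),0]);ey=np.array([-np.sin(th),np.cos(th),0])
    for lab,ox,oz in [("tcp",0,0),("tip front",-.011,-.008),("pad 11 behind front",-.011,.011),("front +.03",-.011,.03),("front +.05",-.011,.05)]:
        p=T@np.r_[np.array(tcp)+ox*ex+[0,0,oz],1]; q=K@p[:3]; print(n,lab,(q[:2]/q[2]).round(1))
    for u,v in [(262 if n=="w3" else 270,v) for v in range(240,330,8)]:
        p=dep(c,u,v);d=p-tcp;print(u,v,(ex@d*1e3).round(1),(ey@d*1e3).round(1),(d[2]*1e3).round(1))
E
```

```text
w3 tcp [276.5 246.6]
w3 tip front [276.5 223.7]
w3 pad 11 behind front [276.3 235.2]
w3 front +.03 [276.1 249.6]
w3 front +.05 [275.8 269.3]
262 240 9.0 -10.0 -33.0
262 248 -12.0 -6.5 30.4
262 256 -11.5 -6.1 38.3
262 264 -11.8 -5.7 46.9
262 272 -12.4 -5.3 55.0
262 280 -10.6 -5.1 58.0
262 288 -7.4 -5.2 58.4
262 296 -3.9 -5.2 58.2
262 304 -0.2 -5.3 57.9
262 312 2.5 -5.3 59.1
262 320 6.1 -5.3 59.0
262 328 10.6 -5.4 57.9
w8 tcp [276.1 246.1]
w8 tip front [276.1 223.2]
w8 pad 11 behind front [275.9 234.7]
w8 front +.03 [275.6 249. ]
w8 front +.05 [275.3 268.6]
270 240 -12.0 -2.8 21.1
270 248 -11.3 -2.6 29.5
270 256 -68.0 1.1 164.1
270 264 -11.6 -2.2 47.0
270 272 -11.6 -2.0 54.1
270 280 -10.7 -1.9 58.7
270 288 -12.7 -1.6 68.2
270 296 -12.8 -1.5 73.3
270 304 -10.6 -1.5 74.5
270 312 -4.8 -1.6 70.5
270 320 -1.4 -1.7 70.1
270 328 1.7 -1.7 70.2
```

```bash
python3 - <<'E'
from h import *
for n,tcp,th in [("w2",[.48300,-.26602,.0756],-.0135),("w8",[.53892,.24662,.0823],.2571)]:
    c=np.load(n+".npz")
    ex=np.array([np.cos(th),np.sin(th),0]);ey=np.array([-np.sin(th),np.cos(th),0])
    print(n)
    cols=[180,376,390] if n=="w2" else [266,268,272,286,290]
    for u in cols:
      for v in range(236 if n=="w8" else 250,300,4):
        p=dep(c,u,v);d=p-np.array(tcp);print(u,v,(ex@d*1e3).round(1),(ey@d*1e3).round(1),(d[2]*1e3).round(1),c["color"][v,u])
i=cv2.cvtColor(np.load("w8.npz")["color"],cv2.COLOR_RGB2BGR)[200:340,230:330]
cv2.imwrite("pics/w8d.png",cv2.resize(i,None,fx=4,fy=4,interpolation=cv2.INTER_CUBIC))
E
```

```text
w2
180 250 35.1 -80.9 -76.6 [139 141 144]
180 254 38.8 -81.3 -76.9 [141 142 143]
180 258 -11.4 -41.5 40.0 [20  6 17]
180 262 -10.1 -41.3 41.3 [20 22 18]
180 266 -8.1 -41.5 41.0 [29 34 32]
180 270 -6.0 -41.8 40.6 [26 24 21]
180 274 -4.5 -41.7 41.5 [18 23 16]
180 278 -3.1 -41.5 42.5 [26 24 24]
180 282 -1.2 -41.7 42.4 [13  9 13]
180 286 0.3 -41.5 43.2 [28 28 28]
180 290 1.7 -41.4 44.1 [10  8  9]
180 294 3.5 -41.5 44.4 [22 22 21]
180 298 5.1 -41.4 45.0 [9 8 9]
376 250 34.8 82.3 -76.1 [142 142 144]
376 254 38.3 82.6 -75.9 [141 142 144]
376 258 -10.8 43.8 38.7 [22 20 24]
376 262 -9.1 43.8 39.1 [27 27 23]
376 266 -7.7 43.6 40.1 [25 28 18]
376 270 -5.1 44.2 38.8 [21 23 23]
376 274 -3.9 43.9 40.3 [13 20 22]
376 278 -2.7 43.6 41.6 [14 18 10]
376 282 -0.6 43.9 41.3 [21 25 20]
376 286 1.5 44.1 41.1 [15  8 21]
376 290 2.9 43.9 42.0 [21 24 25]
376 294 4.3 43.7 43.1 [18 17 18]
376 298 6.0 43.8 43.5 [19 24 22]
390 250 35.0 94.1 -76.5 [140 141 141]
390 254 38.5 94.4 -76.3 [146 147 148]
390 258 -12.0 48.9 41.2 [81 77 75]
390 262 -12.3 47.3 45.9 [78 76 73]
390 266 -11.5 46.7 47.9 [85 82 77]
390 270 -12
[... 2504 characters left out ...]
1 3.9 66.0 [44 45 45]
286 288 -12.4 3.9 67.6 [28 32 29]
286 292 -13.0 3.8 71.1 [39 36 38]
286 296 -12.3 3.8 72.5 [36 35 36]
290 236 14.5 10.1 -54.7 [186 162 145]
290 240 17.1 10.0 -53.2 [169 127  95]
290 244 20.7 10.1 -54.1 [135 111  96]
290 248 -11.6 6.6 30.3 [103 100  95]
290 252 -11.6 6.5 34.9 [104 102  99]
290 256 -11.9 6.3 39.8 [108 106  98]
290 260 -12.0 6.1 44.1 [108 103 100]
290 264 -11.5 6.0 46.7 [103  99  93]
290 268 -11.5 5.9 50.4 [108 105 100]
290 272 -11.8 5.8 54.5 [99 97 90]
290 276 -11.4 5.7 56.9 [104 102  96]
290 280 -12.5 5.5 62.0 [84 81 75]
290 284 -12.2 5.4 64.4 [25 28 28]
290 288 -12.7 5.2 68.1 [23 27 29]
290 292 -12.7 5.1 70.8 [29 31 31]
290 296 -12.2 5.1 72.4 [34 34 32]
```

View pics/w8d.png

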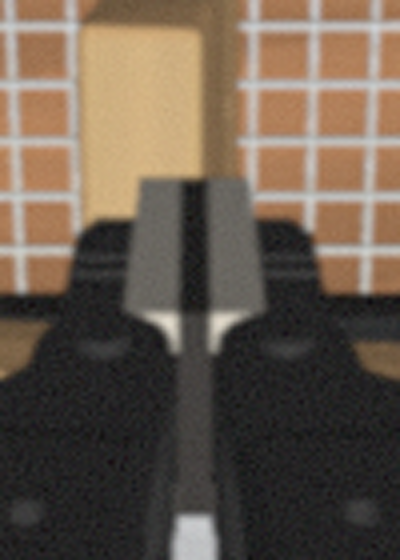

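What happened: the handle slipped out of the pads. The −y side is seated (rail top 57.6 mm) and the +y side still rests on its roller (rail top 72 mm). The pad tips measure about 28 mm *behind* the reported TCP, so I had only gripped the top few millimetres of the handle. I'll back off, partly open the gripper and regrip deeper, watching force and picture.

Call:
send_rows --increments '[[[0, 0, -0.3, 0, 0, 0], [0, 0, -0.4, 0, 0, 0], [0, 0, 0, 0, 0, 0]]]'

```text
clock: 13.35
eef_pos: [0.5408, 0.2475, 0.1203]
tool_rot: [-0.128, 0.992, 0.001, 0.003]
ft_force: [0.3, 0.3, -0.1]
grip_width: -0.0002
```

Call:
send_rows --increments '[[[0, 0, 0, 0, 0, 0], [0, 0, 0, 0, 0, 0], [0, 0, 0, 0, 0, 0], [0, 0, 0, 0, 0, 0], [0, 0, 0, 0, 0, 0]]]' --grip 0.5

```text
clock: 13.98
eef_pos: [0.5389, 0.2466, 0.1172]
tool_rot: [-0.128, 0.992, -0.0, -0.0]
ft_force: [0.3, -0.4, -1.0]
grip_width: 0.0429
```

```bash
python3 -c "
from h import *
grab('w9')"
```

```text
[0.53892343 0.2466309  0.11719264] [-1.28453035e-01  9.91715573e-01 -7.07880694e-05 -1.86372038e-04] [ 0.29246817 -0.39325723 -1.04040186] 13.975
[311.27814824   0.         278.13545245] [[-0.255  0.932  0.257  0.473]
 [ 0.967  0.246  0.068  0.23 ]
 [ 0.     0.266 -0.964  0.281]
 [ 0.     0.     0.     1.   ]]
```

View pics/w9.png

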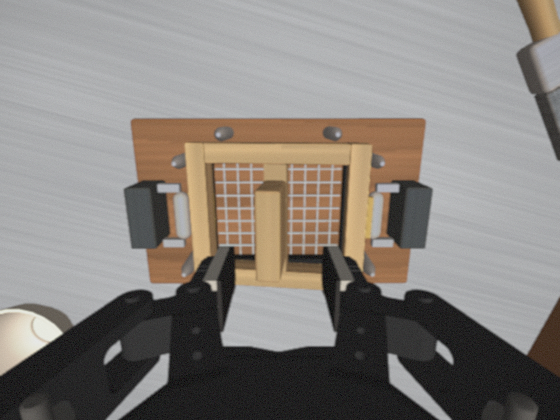

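The deckle hasn't moved, and its handle at u 257–288 sits between the half-open pads. Descending in steps.

Call:
send_rows --increments '[[[0, 0, 0.2, 0, 0, 0], [0, 0, 0.25, 0, 0, 0], [0, 0, 0.2, 0, 0, 0], [0, 0, 0.1, 0, 0, 0], [0, 0, 0, 0, 0, 0]]]'

```text
clock: 14.65
eef_pos: [0.5386, 0.2465, 0.0792]
tool_rot: [-0.128, 0.992, -0.0, -0.001]
ft_force: [-0.0, 0.1, -0.2]
grip_width: 0.0429
```

Call:
send_rows --increments '[[[0, 0, 0.1, 0, 0, 0], [0, 0, 0.15, 0, 0, 0], [0, 0, 0.1, 0, 0, 0], [0, 0, 0, 0, 0, 0]]]'

```text
clock: 15.15
eef_pos: [0.5385, 0.2465, 0.0617]
tool_rot: [-0.128, 0.992, -0.0, -0.001]
ft_force: [-0.1, -0.6, -0.4]
grip_width: 0.0428
```

```bash
python3 -c "
from h import *
grab('w10')"
```

```text
[0.5385309  0.24648182 0.0616868 ] [-1.28466206e-01  9.91713665e-01 -1.93018750e-04 -6.35499346e-04] [-0.0558712  -0.61387175 -0.41584731] 15.15
[311.27814824   0.         278.13545245] [[-0.255  0.932  0.256  0.473]
 [ 0.967  0.246  0.067  0.23 ]
 [-0.     0.265 -0.964  0.226]
 [ 0.     0.     0.     1.   ]]
```

View pics/w10.png

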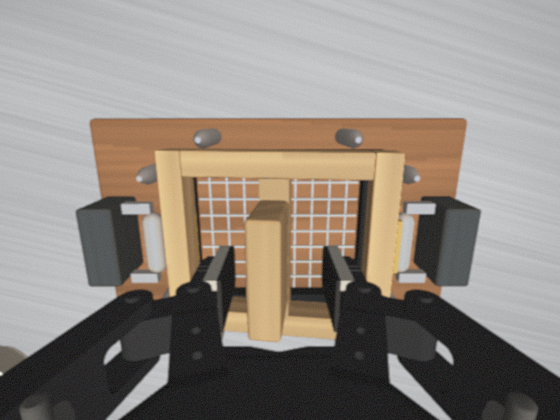

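```bash
python3 - <<'E'
from h import *
c=np.load("w10.npz");tcp=np.array([.53853,.24648,.0617]);th=.2573
ex=np.array([np.cos(th),np.sin(th),0]);ey=np.array([-np.sin(th),np.cos(th),0])
for n,u,v in [("body",280,355),("body",280,380),("body",280,410),("handle",268,300),("handle",268,330),("padL",222,252),("padL",222,262),("padL",217,300),("padR",340,260),("padR",335,255),("knuckle",195,300),("knuckle",190,330),("link",130,300),("railL",172,240),("railR",388,240)]:
    p=dep(c,u,v);d=p-tcp;print(n,(ex@d*1e3).round(1),(ey@d*1e3).round(1),(d[2]*1e3).round(1))
E
```

```text
body -10.7 1.7 97.8
body -11.9 1.6 107.0
body -10.5 1.6 113.3
handle 9.1 -3.4 40.7
handle 24.0 -3.4 41.7
padL -11.9 -23.8 35.7
padL -11.8 -22.1 45.6
padL -4.4 -21.4 62.5
padR -11.6 27.3 43.3
padR -11.6 26.1 38.1
knuckle -12.4 -25.6 75.3
knuckle -17.7 -20.9 97.3
link -14.3 -45.0 78.3
railL -1.9 -60.2 -4.5
railR -7.6 59.3 10.0
```

No contact. The depth map shows the gripper body at TCP+98 mm and the pads at about TCP+36…, so the real pads do sit higher than the nominal figures. I'll go 12 mm deeper and close.

Call:
send_rows --increments '[[[0, 0, 0.1, 0, 0, 0], [0, 0, 0.1, 0, 0, 0], [0, 0, 0.04, 0, 0, 0], [0, 0, 0, 0, 0, 0]]]'

```text
clock: 15.7
eef_pos: [0.5388, 0.2466, 0.0501]
tool_rot: [-0.128, 0.992, -0.0, -0.0]
ft_force: [0.1, -0.6, -0.7]
grip_width: 0.0427
```

Call:
send_rows --increments '[[[0, 0, 0, 0, 0, 0], [0, 0, 0, 0, 0, 0], [0, 0, 0, 0, 0, 0], [0, 0, 0, 0, 0, 0], [0, 0, 0, 0, 0, 0], [0, 0, 0, 0, 0, 0]]]' --grip 1

```text
clock: 16.45
eef_pos: [0.5397, 0.2462, 0.0498]
tool_rot: [-0.128, 0.992, -0.001, 0.0]
ft_force: [4.3, -2.1, -4.6]
grip_width: 0.0152
```

```bash
python3 -c "
from h import *
grab('w11')"
```

```text
[0.53973971 0.24622132 0.04984915] [-1.28375422e-01  9.91725310e-01 -6.81602595e-04  4.41934734e-04] [ 4.34672663 -2.12406187 -4.5574182 ] 16.45
[311.27814824   0.         278.13545245] [[-0.255  0.932  0.258  0.473]
 [ 0.967  0.246  0.067  0.23 ]
 [-0.001  0.267 -0.964  0.214]
 [ 0.     0.     0.     1.   ]]
```

View pics/w11.png

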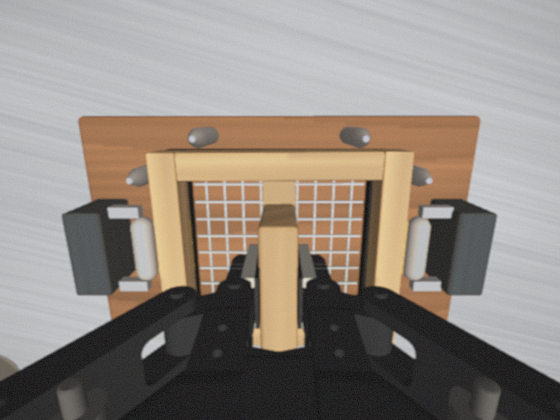

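This is a proper grip: 15.2 mm opening and the handle upright. No tongue shows at either roller, so I'll check the rail heights.

```bash
cat > lv.py <<'E'
from h import *
def lv(n):
    c=np.load(n+".npz")
    for nm,uv in [("L",[(165,170),(168,200),(174,240),(176,265)]),("R",[(395,170),(392,200),(388,240),(384,265)]),("front",[(210,165),(240,165),(320,165),(350,165)])]:
        print(nm,[(1e3*np.median([dep(c,u+a,v+b)[2] for a in(-2,0,2) for b in(-2,0,2)])).round(1) for u,v in uv])
import sys; lv(sys.argv[1])
E
python3 lv.py w11; python3 lv.py w8
```

```text
L [np.float64(61.5), np.float64(61.9), np.float64(62.2), np.float64(62.4)]
R [np.float64(63.7), np.float64(63.6), np.float64(63.9), np.float64(64.0)]
front [np.float64(62.0), np.float64(62.1), np.float64(63.1), np.float64(63.2)]
L [np.float64(60.8), np.float64(27.7), np.float64(53.8), np.float64(27.5)]
R [np.float64(63.9), np.float64(50.8), np.float64(56.9), np.float64(27.3)]
front [np.float64(59.7), np.float64(62.1), np.float64(68.2), np.float64(70.2)]
```

Both ends are nearly level, with the underside about 5 mm above the seal plane. That is inside the snapped range, and the rollers are pulling down on the tool. Pressing straight down gently.

Call:
send_rows --increments '[[[0, 0, 0.03, 0, 0, 0], [0, 0, 0.03, 0, 0, 0], [0, 0, 0, 0, 0, 0], [0, 0, 0, 0, 0, 0]]]'

```text
clock: 17.0
eef_pos: [0.5386, 0.246, 0.0463]
tool_rot: [-0.128, 0.992, -0.001, -0.001]
ft_force: [4.8, -2.5, -9.7]
grip_width: 0.0151
```

Call:
send_rows --increments '[[[0, 0, 0.03, 0, 0, 0], [0, 0, 0.02, 0, 0, 0], [0, 0, 0, 0, 0, 0], [0, 0, 0, 0, 0, 0]]]'

```text
clock: 17.5
eef_pos: [0.5386, 0.247, 0.0449]
tool_rot: [-0.129, 0.992, 0.0, -0.0]
ft_force: [1.6, -1.0, -6.4]
grip_width: 0.0152
```

Call:
send_rows --increments '[[[0, 0, 0.02, 0, 0, 0], [0, 0, 0.02, 0, 0, 0], [0, 0, 0, 0, 0, 0], [0, 0, 0, 0, 0, 0]]]'

```text
clock: 18.0
eef_pos: [0.5389, 0.2472, 0.0436]
tool_rot: [-0.129, 0.992, 0.001, 0.0]
ft_force: [-2.6, 0.6, 4.2]
grip_width: 0.0152
```

```bash
python3 -c "
from h import *
grab('w12')"; python3 lv.py w12
```

```text
[0.53891515 0.24720034 0.04361538] [-1.28632161e-01  9.91692222e-01  5.20949544e-04  1.82990379e-04] [-2.601033    0.59959035  4.21997339] 18.0
[311.27814824   0.         278.13545245] [[-0.255  0.932  0.257  0.473]
 [ 0.967  0.246  0.069  0.231]
 [ 0.001  0.267 -0.964  0.208]
 [ 0.     0.     0.     1.   ]]
L [np.float64(56.4), np.float64(55.8), np.float64(56.0), np.float64(56.2)]
R [np.float64(56.9), np.float64(57.1), np.float64(56.9), np.float64(56.8)]
front [np.float64(56.0), np.float64(56.6), np.float64(57.1), np.float64(56.9)]
```

View pics/w12.png

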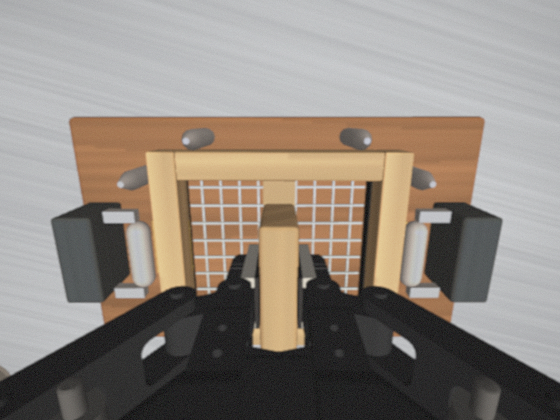

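The deckle is seated and level: rail tops about 56.5 mm, fz 4.2 N, so about 1.5 mm of squeeze. It needs about 10 N, so another 1.5 mm.

Call:
send_rows --increments '[[[0, 0, 0.02, 0, 0, 0], [0, 0, 0.01, 0, 0, 0], [0, 0, 0, 0, 0, 0], [0, 0, 0, 0, 0, 0]]]'

```text
clock: 18.55
eef_pos: [0.539, 0.2473, 0.0425]
tool_rot: [-0.129, 0.992, 0.001, 0.0]
ft_force: [-4.1, 0.5, 7.6]
grip_width: 0.0149
```

Call:
send_rows --increments '[[[0, 0, 0, 0, 0, 0], [0, 0, 0, 0, 0, 0], [0, 0, 0, 0, 0, 0], [0, 0, 0, 0, 0, 0]]]'

```text
clock: 19.05
eef_pos: [0.5391, 0.2473, 0.0425]
tool_rot: [-0.129, 0.992, 0.001, 0.0]
ft_force: [-5.0, 0.7, 7.9]
grip_width: 0.015
```

Call:
send_rows --increments '[[[0.015, 0, 0.017, 0, 0, 0], [0, 0, 0, 0, 0, 0], [0, 0, 0, 0, 0, 0], [0, 0, 0, 0, 0, 0]]]'

```text
clock: 19.55
eef_pos: [0.539, 0.2474, 0.0421]
tool_rot: [-0.129, 0.992, 0.001, 0.001]
ft_force: [-2.6, -0.1, 9.3]
grip_width: 0.0151
```

```bash
python3 -c "
from h import *
grab('w13')"; python3 lv.py w13
```

```text
[0.539031   0.24735263 0.042077  ] [-1.28683312e-01  9.91684856e-01  6.36554232e-04  1.16063142e-03] [-2.63111519 -0.10849675  9.340582  ] 19.55
[311.27814824   0.         278.13545245] [[-0.255  0.931  0.259  0.473]
 [ 0.967  0.246  0.07   0.231]
 [ 0.001  0.268 -0.963  0.206]
 [ 0.     0.     0.     1.   ]]
L [np.float64(55.0), np.float64(54.4), np.float64(54.9), np.float64(54.4)]
R [np.float64(55.0), np.float64(55.4), np.float64(55.2), np.float64(55.7)]
front [np.float64(54.8), np.float64(55.2), np.float64(55.1), np.float64(55.4)]
```

View pics/w13.png

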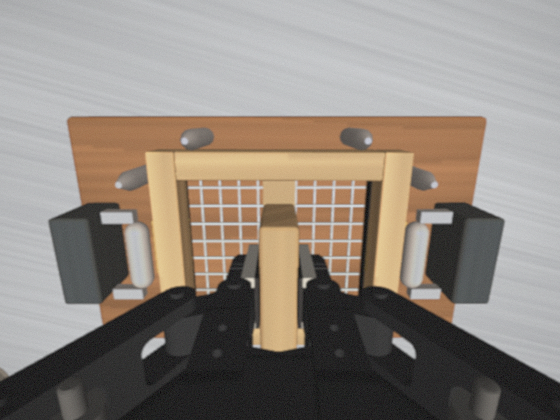

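Rail tops are at 55.0 mm, which means 3.0 mm of squeeze. 9.3 N gives about 2.8–2.9 mm, so the two agree. The deckle is level and both rollers sit over the tongue zone. One steady check, then I hand in.

Call:
send_rows --increments '[[[0, 0, 0.003, 0, 0, 0], [0, 0, 0, 0, 0, 0], [0, 0, 0, 0, 0, 0], [0, 0, 0, 0, 0, 0], [0, 0, 0, 0, 0, 0], [0, 0, 0, 0, 0, 0]]]'

```text
clock: 20.35
eef_pos: [0.5391, 0.2474, 0.042]
tool_rot: [-0.129, 0.992, 0.001, 0.001]
ft_force: [-3.9, 1.0, 9.1]
grip_width: 0.0149
```

```bash
python3 -c "
from workcell import *
import cv2
c=camera('scene');cv2.imwrite('pics/scene14.png',cv2.cvtColor(c['color'],cv2.COLOR_RGB2BGR))
o=get_obs();print(o['clock'],o['ft_force'],o['eef_pos'],o['grip_width'])"
```

```text
20.4 [-3.96401292  0.3330725   9.53982597] [0.53905978 0.24733339 0.0420146 ] 0.015491427925455978
```

View pics/scene14.png

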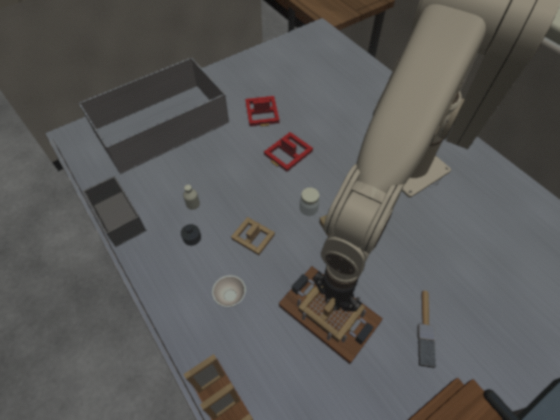

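The deckle is in the mould at (332,310). The small deckle (253,235), bowl, jar, bottle, weight, brush and red frames are where they started; the arm hides the press boards in this view. Handing in.

```bash
python3 -c "
from workcell import *
print(job_done()); o=get_obs(); print(o['clock'],o['ft_force'],o['grip_width'])"
```

```text
the job is handed in; nothing more can be done
None
the job is handed in; nothing more can be done
```

I handed the job in at about 20.4 s: the larger deckle is seated in the mould, level, and still gripped and pressed down by its handle. The press was not one clean straight push, because the first grip slipped partway.

**The slip:** I first gripped only the top few millimetres of the handle, because the pads sit about 36 mm higher than the tool data led me to expect. As I pushed past the rollers, the handle slipped out. The −y catch snapped first and left the deckle tilted. I regripped deeper, which brought it upright and took the +y side past its roller. I then pressed straight down.

**Last checks:**
- **Seal squeeze:** the push was 9.1–9.5 N, which gives about 2.8–2.9 mm. The rail tops, at about 55.0 mm, point to about 3.0 mm.
- **Level:** the two sides were within about 0.5 mm of each other.
- **Catches:** I inferred both snaps rather than seeing them. The tool was pulled down by up to 9.7 N on the way in, and both rollers now sit where the tongues should be underneath.
- **Grip and side load:** the fingers are open 15 mm on the 16 mm handle. About 4 N of sideways load against the guide pins remained.
- **Everything else:** the final scene picture shows the rest where it started, except the press boards, which the arm hid from view. I did not work near them.

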